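# Put the bearing cap and press sleeves back in their own trays

## Task

The bearing cap and the large press sleeve are lying in each other's trays: swap them, setting one of them down on the free rubber mat on the way, so that the cap lies flat and lengthwise in the four-sided tray and the large sleeve stands in the round tray. Then nest the other two sleeves, the medium one inside the large one and the small one inside the medium one, all upright on the round tray's floor. Leave the jar, the tin and the valve block where they stand.

Things in the scene. Friction and masses are not known exactly. Their poses are not given: they have to be found in the camera images.
- cap: Dark cast-steel bearing cap, a bridge-shaped block 74 mm long (its x), 42 mm wide (its y) and 40 mm high: two feet 18 mm long and 30 mm high with a bright bolt head on each, and a raised middle 42 mm long whose top is at 40 mm. Its two flat long sides (42 mm apart) can be gripped from above. Loose, about 0.55 kg, starts lying at any yaw in the round tray. Origin: centre of the underside, z up.
- large_sleeve: Large steel press sleeve: short upright tube, open at both ends, outside diameter 70 mm, inside 63 mm, 40 mm high. Loose, about 0.23 kg, starts standing in the four-sided tray. Origin: centre of the underside, z up the axis.
- medium_sleeve: Medium steel press sleeve: upright tube, open at both ends, outside diameter 49 mm, inside 42 mm, 72 mm high. Loose, about 0.28 kg, starts standing on the bench. Origin: centre of the underside, z up the axis. Nested in the large sleeve it stands 32 mm out of it, so it can be held by its top.
- small_sleeve: Small thick-walled steel press sleeve: slender upright tube, outside diameter 28 mm, bore 12 mm, 104 mm high. Loose, about 0.4 kg, starts standing on the bench. Origin: centre of the underside, z up the axis. Nested in the medium sleeve it stands 32 mm out of it.
- round_tray: Round shallow wooden tray, fixed to the bench: outside diameter 112 mm, pocket diameter 96 mm, floor 5 mm above the bench, rim 13 mm above the bench. The place of the sleeves. Origin: centre of the underside (bench level), z up.
- square_tray: Four-sided (oblong) shallow wooden tray, fixed to the bench: outside 112 mm (its x) by 92 mm (its y), pocket 96 by 76 mm, floor 5 mm above the bench, rim 13 mm above the bench. The place of the bearing cap, whose length goes along the tray's x. Origin: centre of the underside (bench level), z up.
- mat: Free parking spot: empty black rubber mat fixed to the bench, 110 by 110 mm, 4 mm thick. Origin: centre of the underside, z up.
- jar: Bystander: glass jar with a steel lid, diameter 50 mm, 65 mm high, loose. Origin: centre of the underside. To be left alone.
- tin: Bystander: green tin, diameter 48 mm, 60 mm high, loose. Origin: centre of the underside. To be left alone.
- valve_block: Bystander: wooden block 50 by 75 mm (x, y) with six mushroom valves standing in it, 59 mm high in all, loose. Origin: centre of the underside. To be left alone.
There are look-alikes about, which are no part of the job. What is shaped like the square_tray but grey or yellow is not meant.

How it is judged:
On the way:
1. the cap or the large sleeve has been set down and released on the rubber mat (((horizontal distance between cap and mat below 0.05 m and z of cap in the frame of mat below 0.008 m and angle between cap's own z axis and vertical below 0.12 rad and contact force between the fingers and cap below 0.2 N) or (horizontal distance between large_sleeve and mat below 0.05 m and z of large_sleeve in the frame of mat below 0.008 m and angle between large_sleeve's own z axis and vertical below 0.12 rad and contact force between the fingers and large_sleeve below 0.2 N))), for 0.2 s.
At the end, for the whole second after the job is handed in: Cap flat in the oblong tray (centre within 21 mm, length within 0.4 rad); large sleeve in the round tray (within 15 mm), medium inside large, small inside medium (within 10 mm each); all four within 4 mm of the tray floor, upright within 0.12 rad and at rest (horizontal distance between cap and square_tray below 0.021 m and angle between the x axis of cap and the x axis of square_tray, either way round below 0.4 rad and z of cap in the frame of square_tray below 0.009 m and horizontal distance between large_sleeve and round_tray below 0.015 m and horizontal distance between medium_sleeve and large_sleeve below 0.01 m and horizontal distance between small_sleeve and medium_sleeve below 0.01 m and z of each of large_sleeve, medium_sleeve, small_sleeve in the frame of round_tray below 0.009 m and angle between each of cap, large_sleeve, medium_sleeve, small_sleeve's own z axis and vertical below 0.12 rad and linear speed of each of cap, large_sleeve, medium_sleeve, small_sleeve below 0.02 m/s and angular speed of each of cap, large_sleeve, medium_sleeve, small_sleeve below 0.2 rad/s); the robot touches nothing.
It fails at once if the jar is shifted by more than 30 mm or knocked over (distance of jar from where it was at the start of the episode above 0.03 m or angle between jar's own z axis and vertical above 0.5 rad).
It fails at once if the tin is shifted by more than 30 mm or knocked over (distance of tin from where it was at the start of the episode above 0.03 m or angle between tin's own z axis and vertical above 0.5 rad).
It fails at once if the valve block is shifted by more than 30 mm or knocked over (distance of valve_block from where it was at the start of the episode above 0.03 m or angle between valve_block's own z axis and vertical above 0.5 rad).
It also fails if it takes over 120 s, if anything falls off the work surface, if the arm or the gripper's body presses on something with over 40 N, if the wrist force passes 120 N, or if a joint passes its speed limit or range.

## Robot

A 7-joint arm with a two-finger parallel gripper is mounted at the origin on the work surface. World frame = base frame: x ahead of the robot, y to its left, z up, the work surface at z = 0. Lengths are in m, angles in rad, forces in N, time in s.
With the tool pointing down it reaches from about 0.4 to 0.9 m from the base axis. Payload 5.5 kg.
Tool frame: the origin (TCP) lies midway between the tips of the shut fingers; the grasp point (between the pads) lies 19 mm behind it (manip.grip_depth is the distance from the TCP to the grasp point, in m); z points along the fingers, x is the direction in which the jaws open and shut, and the axes are right-handed (so a half turn about z gives the same grasp; the last joint's range is limited). The gripper opens to 92 mm and grips with 3 to 60 N. Pads are 19 mm wide; open, the fingers measure 130 mm over their backs; the gripper's body (75 mm by 190 mm) begins 47 mm behind the grasp point.
Start: joints at [-0.935, 0.501, -0.427, 1.55, 0.221, 1.138, -0.21], TCP at [0.237, 0.605, 0.227] pointing down, gripper open.
Joint ranges: [-2.88, 2.88], [-0.31, 2.03], [-1.54, 1.56], [0.2, 2.42], [-1.41, 4.55], [0.19, 2.02], [-2.57, 2.57]. Speed limits (rad/s): [2.57, 2.57, 3.14, 3.14, 3.14, 3.14, 3.14].

## Interface

Orientations are given as a unit quaternion [x, y, z, w].
In Python, from bench import manip, effector, viewer gives the robot as it stands. Calls block until the motion is done:
- manip.move_pose(position, orientation): joint-space move of the TCP to a pose.
- manip.servo_line(position, ori=None, vel=0.15): straight line of the TCP; ori=None keeps the orientation; vel is the mean speed in m/s.
- manip.movej(angles): joint-space move.
- effector.open_jaws() and effector.close(f_grip=None): open the fingers fully, or close them until they stop; f_grip is the grip in N (None keeps the last).
- manip.sleep(seconds).
- manip.solve_ik(position, orientation): joint angles nearest the present ones, or None.
- viewer.get_image(name): name is "scene" or "top" or "wrist"; returns the picture (480x640x3 uint8, red, green, blue); there is no depth.
- viewer.get_calibration(name): a dict with "vfov" (degrees; the focal length in pixels is half the picture's height over the tangent of half this angle, whatever the lens; pixels are square), "cx", "cy" (the principal point, pixels), "eye" and "attitude" of the camera in the world. Camera axes: x right, y down, z forward; pixel columns grow to the right and rows downward; lengths in m; the calibration is good to about 2 mm. A picture is of the moment at which its call begins: read the wrist's pose just before it. get_calibration takes no time and is no camera call; for the wrist camera it gives the pose at the moment of the call.
A pose or a line that the arm cannot do raises manip.PlanningError and nothing moves.
- manip.hand_in(): hands the job in, once; it reports no verdict.
Readings, each from a call of its own:
- manip.current_clock(): time.
- manip.current_q(): joint angles.
- manip.current_joint_velocities(): joint speeds.
- manip.current_tau(): joint torques, N m.
- manip.current_tool_pos(): TCP position.
- manip.current_tcp_rot(): TCP orientation.
- manip.current_force(): force on the tool from outside, world axes, zero at the start.
- manip.current_wrist_torque(): the same for the moment, N m.
- manip.current_finger_gap(): finger opening in m.
Only numpy, scipy, OpenCV 4.12 (cv2) and the standard library are available. Lean on these libraries where they do the work, as an engineer would, in place of code of your own. Each camera call takes 0.05 s, during which the arm holds its last target. There are 200 camera calls.

## Working session

There is one attempt and no reset: what is moved stays moved. The work goes in short steps, each a Python script; the robot and the scene stay as the last script left them, time stands still between calls to the robot, and variables do not carry over. Pictures are saved under pics/ and viewed, about 12 in all and at most 16, crops included, and the job is handed in when it is done.

```bash
mkdir -p pics; ls; python3 - <<'E'
from bench import manip, effector, viewer
import cv2
for n in ("top","scene"):
    im=viewer.get_image(n); cv2.imwrite(f"pics/{n}0.png",im[:,:,::-1]); print(n,viewer.get_calibration(n))
print(manip.current_clock(), manip.current_tool_pos(), manip.current_tcp_rot(), manip.grip_depth)
E
```

```text
pics
top {'vfov': 45.26256333624966, 'cx': 332.3939521843256, 'cy': 239.63731998191417, 'eye': array([0.42616394, 0.0530238 , 1.15181758]), 'attitude': array([ 0.70933028, -0.70445979,  0.01680753, -0.01744903])}
scene {'vfov': 57.9440694114542, 'cx': 319.12318670248504, 'cy': 239.28847608656406, 'eye': array([ 1.07890287, -0.30359198,  0.61894598]), 'attitude': array([ 0.78477362,  0.45692237, -0.21416179, -0.35984309])}
0.1 [0.23654092 0.60476367 0.22577859] [ 8.25896752e-01  5.63820707e-01 -7.45285617e-04  4.59133440e-04] 0.0188
```

View pics/top0.png

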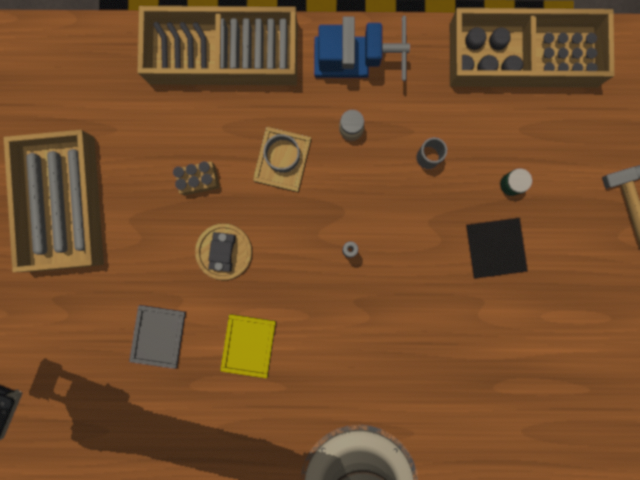

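View pics/scene0.png

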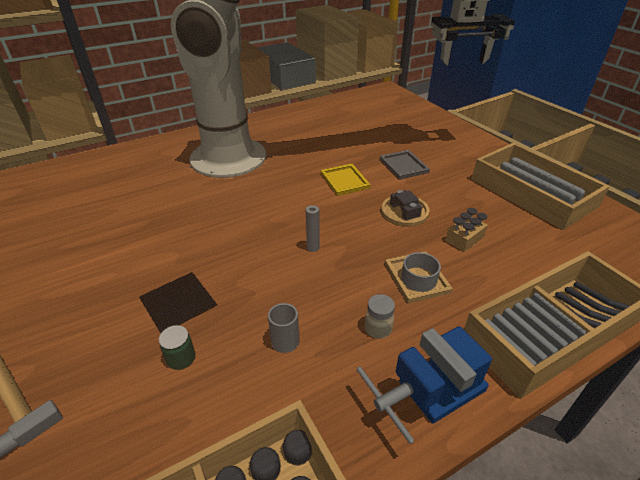

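Candidates in the top view:
- **Oblong tray:** wooden (282,159), which is the one meant. Grey (158,337) and yellow (248,346) are decoys.
- **Large sleeve:** ring (283,153).
- **Cap:** (222,252), in the round tray (223,252).
- **Medium sleeve:** (433,153). The jar (352,124) and tin (517,183) could be mistaken for it.
- **Small sleeve:** (350,250).
- **Mat:** (497,248).
- **Valve block:** (196,178).

Next I'll take closer wrist views.

```bash
cat > lib.py <<'E'
from bench import manip, effector, viewer
import numpy as np, cv2
from scipy.spatial.transform import Rotation as R
def down(yaw): return (R.from_euler('z',yaw)*R.from_euler('x',np.pi)).as_quat()
def proj(cal,uv,z):
    uv=np.atleast_2d(np.asarray(uv,float)); f=240/np.tan(np.radians(cal['vfov']/2))
    d=np.c_[(uv[:,0]-cal['cx'])/f,(uv[:,1]-cal['cy'])/f,np.ones(len(uv))]
    d=R.from_quat(cal['attitude']).apply(d); e=np.asarray(cal['eye'])
    return (e+d*((z-e[2])/d[:,2])[:,None])[:,:2]
def shot(name,tag):
    cal=viewer.get_calibration(name); im=viewer.get_image(name)
    cv2.imwrite(f'pics/{tag}.png',im[:,:,::-1]); np.save(f'pics/{tag}.npy',cal,allow_pickle=True); return cal,im
def load(tag): return np.load(f'pics/{tag}.npy',allow_pickle=True).item(), cv2.imread(f'pics/{tag}.png')
E
python3 - <<'E'
from lib import *
cal=viewer.get_calibration('top')
for n,p,z in [('sq',(282,159),.013),('large',(283,153),.045),('cap',(222,252),.045),('round',(223,252),.013),('med',(433,147),.072),('small',(350.5,248),.104),('mat',(497,248),.004)]: print(n,proj(cal,p,z)[0].round(3))
manip.move_pose([.5,.21,.30],down(1.2)); c,_=shot('wrist','w1'); print(manip.current_tool_pos(),c,manip.current_clock())
manip.move_pose([.5,-.06,.30],down(1.2)); c,_=shot('wrist','w2'); print(c['eye'],manip.current_clock())
a=[cv2.resize(cv2.imread(f'pics/{t}.png'),(400,300)) for t in('w1','w2')]
E
```

```text
sq [0.642 0.156]
large [0.647 0.151]
cap [0.455 0.266]
round [0.455 0.271]
med [ 0.655 -0.135]
small [0.462 0.021]
mat [ 0.467 -0.274]
[0.49941296 0.21153812 0.29981463] {'vfov': 63.98408458552672, 'cx': 315.9183457154454, 'cy': 235.01777062671562, 'eye': array([0.42403206, 0.23995799, 0.45754476]), 'attitude': array([0.81541757, 0.55950193, 0.08380274, 0.12259229])} 1.9
[ 0.4248775  -0.02962038  0.45765532] 3.0
```

View pics/w1.png

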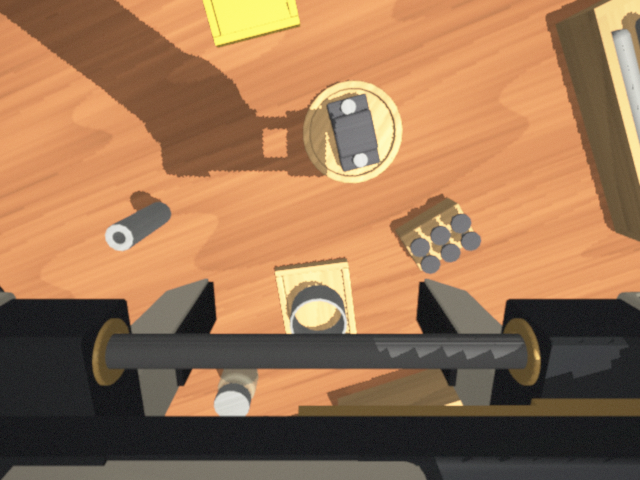

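View pics/w2.png

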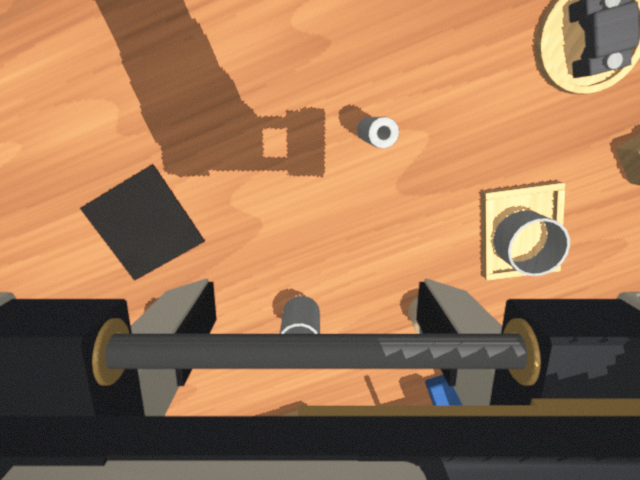

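```bash
python3 - <<'E'
from lib import *
manip.move_pose([.60,-.02,.30],down(1.2)); c,im=shot('wrist','w3'); print(c['eye'],manip.current_clock())
for t,pts in [('w1',[(349,106),(355,132),(310,130),(317,288),(281,300),(330,178)]),('w2',[(143,222),(373,128),(394,132),(490,230)])]:
    _,b=load(t); hsv=cv2.cvtColor(b,cv2.COLOR_BGR2HSV)
    for p in pts: print(t,p,hsv[p[1],p[0]])
E
```

```text
[0.52499149 0.01070342 0.45683063] 3.5583
w1 (349, 106) [ 36   5 233]
w1 (355, 132) [150   6 124]
w1 (310, 130) [ 17 111 147]
w1 (317, 288) [45 11 97]
w1 (281, 300) [ 24  82 253]
w1 (330, 178) [ 16 122 239]
w2 (143, 222) [20 27 57]
w2 (373, 128) [ 30   3 240]
w2 (394, 132) [ 30   5 239]
w2 (490, 230) [ 27  70 254]
```

View pics/w3.png

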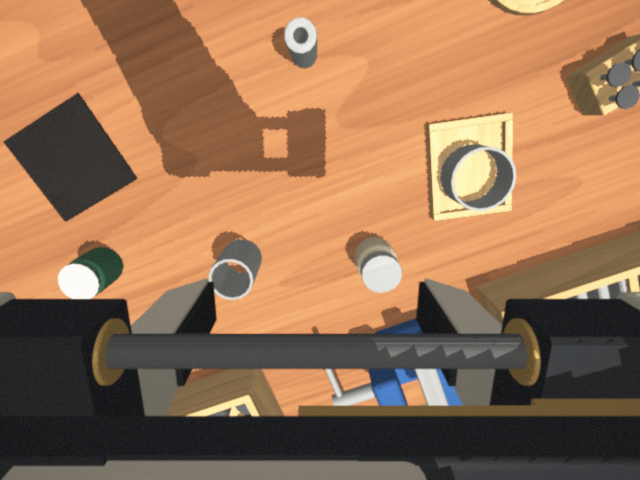

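```bash
python3 - <<'E'
from lib import *
def roi(t,box,lo,hi):
    cal,b=load(t); h=cv2.cvtColor(b,cv2.COLOR_BGR2HSV); m=cv2.inRange(h,lo,hi); k=np.zeros_like(m); x0,y0,x1,y1=box; k[y0:y1,x0:x1]=m[y0:y1,x0:x1]; return cal,k
def ring(n,t,box,z,V):
    cal,m=roi(t,box,(0,0,V),(180,45,255)); pts=proj(cal,np.argwhere(m)[:,::-1],z)
    c,r=cv2.minEnclosingCircle((pts*1000).astype(np.float32)); print(n,t,np.round(c,1),'d',round(2*r,1),len(pts))
for V in(150,190):
  ring('large','w2',(488,200,575,280),.045,V); ring('large','w3',(436,138,520,215),.045,V)
  ring('med','w3',(205,255,256,300),.072,V)
  ring('small','w2',(355,110,402,150),.104,V); ring('small','w3',(280,15,320,55),.104,V)
def rect(n,t,box,z,lo,hi):
    cal,m=roi(t,box,lo,hi); m=cv2.morphologyEx(m,cv2.MORPH_OPEN,np.ones((3,3)))
    cs,_=cv2.findContours(m,cv2.RETR_EXTERNAL,cv2.CHAIN_APPROX_NONE); c=max(cs,key=cv2.contourArea)
    P=(proj(cal,c[:,0],z)*1000).astype(np.float32); (x,y),s,a=cv2.minAreaRect(P); print(n,t,round(x,1),round(y,1),np.round(s,1),'ang of s0',round(a,1),'circ',cv2.minEnclosingCircle(P))
rect('mat','w2',(70,150,215,290),.004,(0,0,0),(180,255,80)); rect('mat','w3',(0,85,145,230),.004,(0,0,0),(180,255,80))
for t,b in(('w2',(470,170,575,285)),('w3',(415,105,522,228))): rect('sq',t,b,.013,(20,40,120),(32,100,255))
for lo in(19,21): rect('round','w1',(295,75,410,190),.013,(lo,40,80),(32,140,255))
cal,m=roi('w1',(325,90,385,172),(0,0,205),(180,40,255))
n,_,st,ce=cv2.connectedComponentsWithStats(m)
for i in range(1,n):
    if st[i,4]>30: print('bolt',ce[i],st[i,4],proj(cal,ce[i],.040)*1000)
E
```

```text
large w2 [647.6 154.7] d 69.8 516
large w3 [637.8 144.5] d 98.7 591
med w3 [ 648.5 -136.4] d 48.8 343
small w2 [458.6  21.5] d 27.1 587
small w3 [459.5  21.5] d 27.3 731
large w2 [648.2 155.3] d 68.9 406
large w3 [636.2 146.7] d 98.6 489
med w3 [ 648.4 -136.4] d 47.5 243
small w2 [458.9  21.7] d 26.4 549
small w3 [459.1  21.8] d 26.3 658
mat w2 466.1 -272.7 [107.4 107.3] ang of s0 8.0 circ ((466.328125, -272.6617736816406), 74.0851058959961)
mat w3 466.6 -272.4 [107.6 107.9] ang of s0 8.0 circ ((466.13482666015625, -272.6721496582031), 74.71121215820312)
sq w2 640.9 156.9 [ 91.1 110.8] ang of s0 76.7 circ ((640.144287109375, 156.4582061767578), 70.08928680419922)
sq w3 641.0 157.0 [ 91.1 110.4] ang of s0 76.8 circ ((640.8988037109375, 156.3057403564453), 70.26481628417969)
round w1 456.1 279.8 [ 93.7 110.3] ang of s0 83.0 circ ((455.1520690917969, 271.58111572265625), 55.45326614379883)
round w1 456.0 280.1 [ 93.1 109.8] ang of s0 83.5 circ ((455.0989074707031, 271.67852783203125), 55.17121887207031)
bolt [348.15540541 106.33783784] 148 [[426.13823    274.53262123]]
bolt [360.26618705 159.91366906] 139 [[482.14435633 268.29028294]]
```

```bash
cat >> lib.py <<'E'
def pick(xy,top,yaw,f,hi=.17):
    manip.move_pose([*xy,hi],down(yaw)); manip.servo_line([*xy,top-.027],vel=.15)
    effector.close(f_grip=f); print('gap',round(manip.current_finger_gap(),4)); manip.servo_line([*xy,hi],vel=.15)
    print('lifted gap',round(manip.current_finger_gap(),4),'F',np.round(manip.current_force(),1),'t',manip.current_clock())
def place(xy,top,yaw,hi=.17):
    manip.move_pose([*xy,hi],down(yaw)); manip.servo_line([*xy,top-.027+.015],vel=.15); manip.servo_line([*xy,top-.027+.0005],vel=.04)
    print('F down',np.round(manip.current_force(),1)); effector.open_jaws(); manip.sleep(.2); manip.servo_line([*xy,hi],vel=.2); print('t',manip.current_clock())
E
python3 - <<'E'
from lib import *
pick([.6478,.155],.045,1.34,30); place([.466,-.2726],.044,1.34)
shot('top','t1'); b=load('t1')[1]; cv2.imwrite('pics/t1c.png',cv2.resize(b[80:320,120:600],(800,400)))
E
```

```text
gap 0.0696
lifted gap 0.069 F [-0.6 -0.9 -2.5] t 7.2833
F down [-1.4  0.7  1.6]
t 12.275
```

View pics/t1c.png

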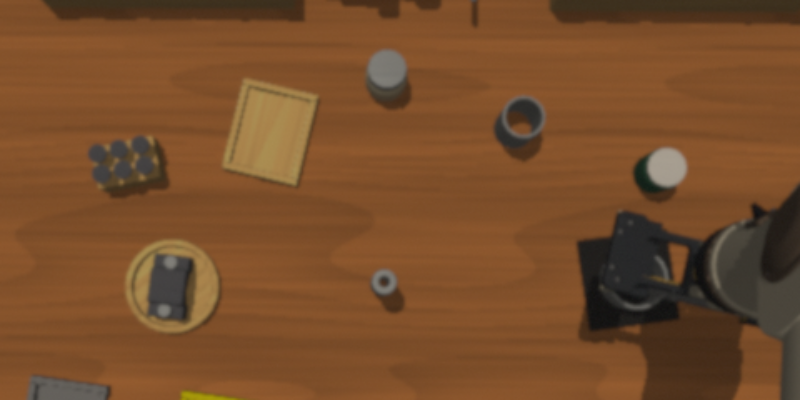

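The crop shows the large sleeve standing on the mat under the gripper at about (635,280). The oblong tray at (270,132) is empty, and nothing else has moved. Next is the cap, and then a wrist look at the sleeve on the mat on the way back.

```bash
python3 - <<'E'
from lib import *
pick([.4545,.2714],.045,1.459,45); place([.6409,.157],.045,1.339)
manip.move_pose([.60,-.12,.30],down(1.34)); c,im=shot('wrist','w4'); print(manip.current_clock())
E
```

```text
gap 0.0417
lifted gap 0.0413 F [ 1.1 -0.3 -4.2] t 17.4667
F down [-0.5  0.8 -4.8]
t 21.975
23.2
```

View pics/w4.png

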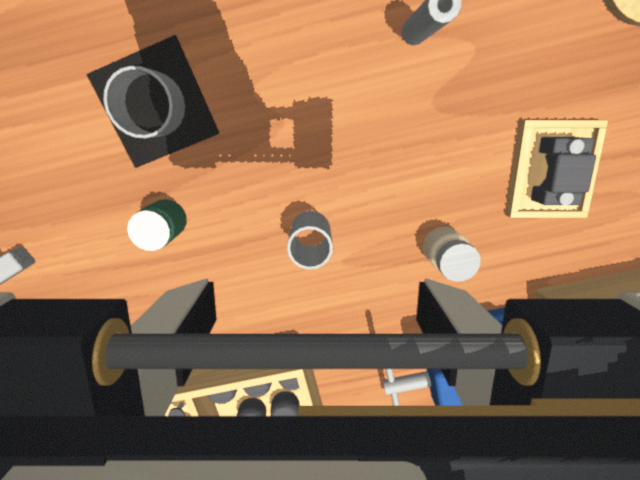

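The wrist view shows the large sleeve standing on the mat with its rim at (140,102). The cap is lengthwise in the oblong tray with its bolts at (577,147) and (567,198), and the medium sleeve's rim is at (310,247). I'll measure these, then continue with the large and medium sleeves.

```bash
cat >> lib.py <<'E'
def mask(t,box,lo,hi):
    cal,b=load(t); m=cv2.inRange(cv2.cvtColor(b,cv2.COLOR_BGR2HSV),lo,hi); k=np.zeros_like(m); x0,y0,x1,y1=box; k[y0:y1,x0:x1]=m[y0:y1,x0:x1]; return cal,k
def ring(n,t,box,z,V=170):
    cal,m=mask(t,box,(0,0,V),(180,45,255)); c,r=cv2.minEnclosingCircle((proj(cal,np.argwhere(m)[:,::-1],z)*1000).astype(np.float32))
    print(n,np.round(c,1),'d',round(2*r,1)); return np.array(c)/1000
def bolts(t,box):
    cal,m=mask(t,box,(0,0,205),(180,40,255)); n,_,st,ce=cv2.connectedComponentsWithStats(m)
    p=np.array([proj(cal,ce[i],.040)[0] for i in range(1,n) if st[i,4]>30]); print('cap',p.mean(0).round(4),'ang',np.degrees(np.arctan2(*(p[1]-p[0])[::-1])).round(1),p.shape)
E
python3 - <<'E'
from lib import *
bolts('w4',(545,135,590,210))
L=ring('large','w4',(97,60,178,142),.044); M=ring('med','w4',(284,222,336,274),.072)
if np.linalg.norm(L-[.466,-.2726])<.012: 
    pick(L,.044,1.34,30); place([.4551,.2716],.045,1.34)
    manip.move_pose([.5,.21,.30],down(1.2)); shot('wrist','w5')
E
```

```text
cap [0.6399 0.1559] ang -13.1 (2, 2)
large [ 466.4 -273.7] d 68.9
med [ 648.1 -136.4] d 48.0
gap 0.0693
lifted gap 0.0694 F [-0.2 -0.3 -2. ] t 26.9917
F down [ 0.2 -1.2  1. ]
t 32.25
```

View pics/w5.png

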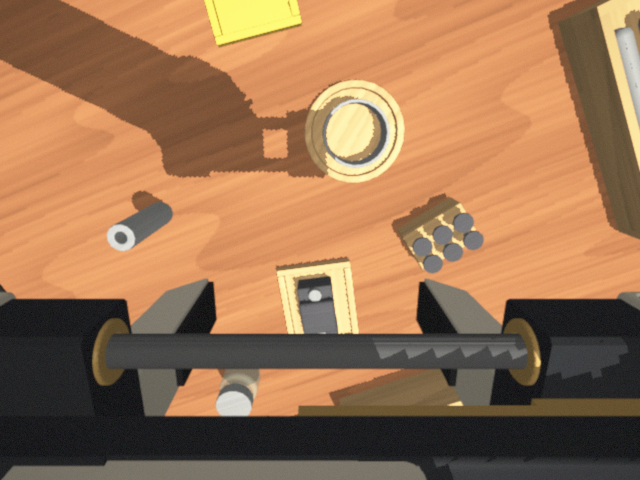

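The large sleeve stands in the round tray with its rim at (355,132). I'll measure it and nest the medium sleeve.

```bash
python3 - <<'E'
from lib import *
L=ring('large','w5',(318,95,390,170),.045,150)
assert np.linalg.norm(L-[.4551,.2716])<.006
pick([.6483,-.1364],.072,1.34,30,.2); place(L,.077,1.34,.2)
manip.move_pose([.5,.21,.30],down(1.2)); shot('wrist','w6')
E
```

```text
large [454.3 270.9] d 69.3
gap 0.0487
lifted gap 0.0489 F [ 0.4  0.7 -3.2] t 37.525
F down [ 1.2 -1.  -2.5]
t 42.7
```

View pics/w6.png

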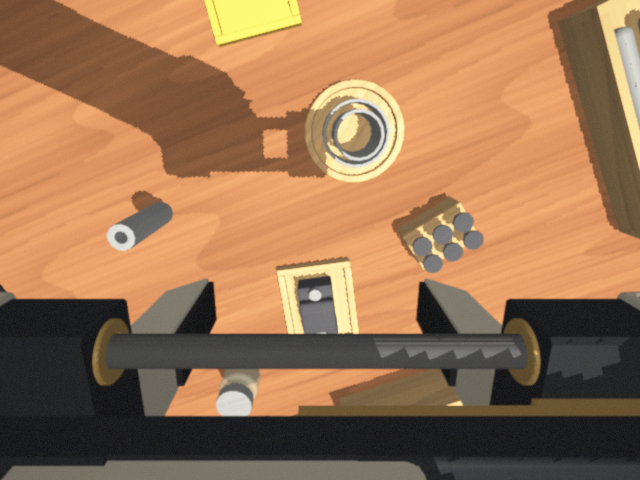

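The medium sleeve is inside the large one, with its rim near (357,132). I'll measure its rim, then place the small sleeve.

```bash
python3 - <<'E'
from lib import *
M=None
for V in(150,170,190):
    cal,m=mask('w6',(318,92,395,172),(0,0,V),(180,45,255)); n,lab,st,_=cv2.connectedComponentsWithStats(m,connectivity=4)
    for i in range(1,n):
        if st[i,4]>60:
            P=(proj(cal,np.argwhere(lab==i)[:,::-1],.077)*1000).astype(np.float32); c,r=cv2.minEnclosingCircle(P); print(V,st[i],np.round(c,1),round(2*r,1))
            if 46<2*r<50.5: M=np.array(c)/1000
S=ring('small','w6',(104,222,137,252),.104)
print(M)
assert M is not None and np.linalg.norm(M-[.4543,.2709])<.007
pick([.459,.0216],.104,1.34,40,.23); place(M,.109,1.34,.23)
manip.move_pose([.5,.21,.30],down(1.2)); shot('wrist','w7'); shot('scene','s7')
E
```

```text
150 [330  99  60  68 511] [452.1 268.2] 64.0
150 [341 109  44  52 426] [454.4 270.1] 48.8
170 [331  99  59  68 475] [452.1 268.2] 64.0
170 [342 109  43  52 371] [454.4 269.9] 48.7
190 [331  99  59  68 426] [452.2 268.2] 63.7
190 [342 109  42  52 306] [454.4 269.9] 48.0
small [458.9  22.4] d 26.7
[0.45440872 0.26989474]
gap 0.0272
lifted gap 0.0274 F [-0.9 -0.2 -4.5] t 47.5083
F down [-0.9  0.2 -3.6]
t 52.2333
```

View pics/w7.png

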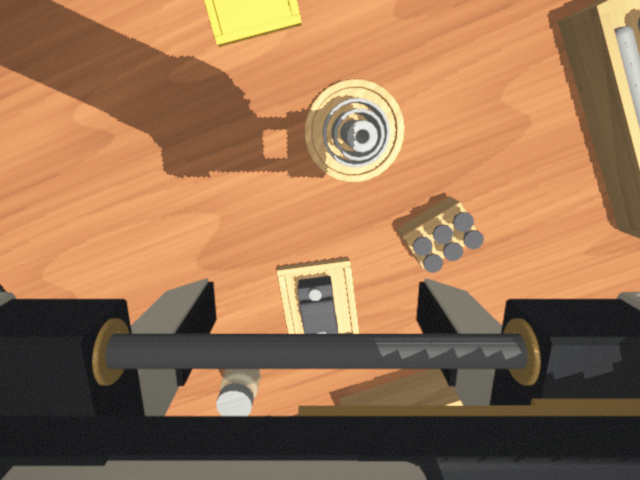

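```bash
python3 - <<'E'
from lib import *
ring('small','w7',(345,118,380,152),.109,170)
cal,m=mask('w7',(340,110,390,160),(0,0,170),(180,45,255)); n,lab,st,_=cv2.connectedComponentsWithStats(m,connectivity=4)
for i in range(1,n):
    if st[i,4]>60:
        for z in (.077,.109):
            c,r=cv2.minEnclosingCircle((proj(cal,np.argwhere(lab==i)[:,::-1],z)*1000).astype(np.float32)); print(st[i],z,np.round(c,1),round(2*r,1))
b=load('s7')[1]; cv2.imwrite('pics/s7c.png',cv2.resize(b[120:320,340:520],(720,600) if 0 else (540,600)))
E
```

```text
small [454.6 274.3] d 33.7
[341 110  44  50 359] 0.077 [454.6 270.1] 48.5
[341 110  44  50 359] 0.109 [452.1 267.4] 44.4
[372 110  18  50 174] 0.077 [460.8 285.6] 45.9
[372 110  18  50 174] 0.109 [457.8 281.6] 42.0
[353 120  25  32 467] 0.077 [456.7 272.6] 29.4
[353 120  25  32 467] 0.109 [454.  269.7] 26.9
```

View pics/s7c.png

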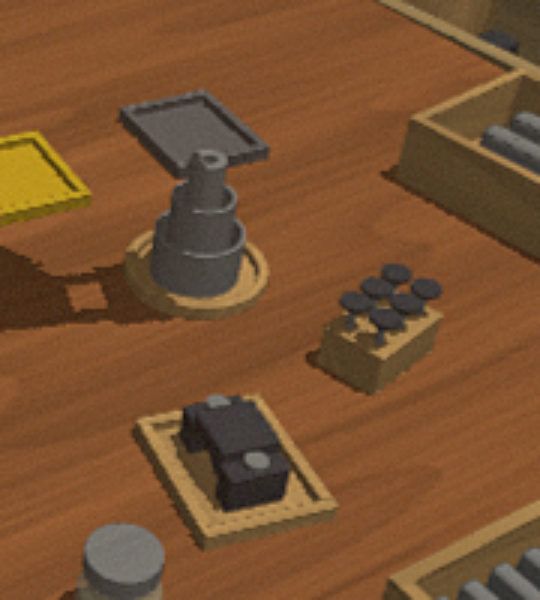

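The scene crop shows the three sleeves nested and upright at (205,230), and the cap flat in the oblong tray at (235,455). The valve block and jar have not moved. I'm handing the job in.

```bash
python3 -c "
from lib import *
print(manip.current_clock()); manip.hand_in()"
```

```text
52.825
the job is handed in; nothing more can be done
```

The swap and the nesting are done, and I handed the job in at 52.8 s. The large sleeve was parked on the mat on the way. I then put the cap in the wooden oblong tray, the large sleeve in the round tray, and the medium and small sleeves inside it.

| Part | Last camera check | Limit |
|---|---|---|
| Cap | about 1.5 mm off the tray centre and 0.2° off its length | 21 mm, 0.4 rad |
| Large sleeve | about 1 mm off the round tray's centre | 15 mm |
| Medium sleeve | about 1 mm off the large one | 10 mm |
| Small sleeve | about 1 mm off the medium one | 10 mm |

- **Nesting:** The diameters measured at the expected top heights fit full seating. The last scene picture shows all four parts upright and the gripper clear of everything. The large sleeve's position was measured before the other two went in.
- **Bystanders:** I checked the jar, tin and valve block only by eye. The jar and valve block look unmoved in the last pictures. The tin was last seen in place at 23 s, before the medium sleeve was picked up near it.
- **A check that misread:** One automatic rim fit of the small sleeve gave 33.7 mm instead of 28 mm because its box caught part of the medium rim. Fitting the rim on its own gave 26.9 mm.

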